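# Click the biscuit box lid shut all round

### The job

Press down the biscuit box's lid all the way round with your fingertips, going round the raised sides of the rim until all four rim sections lie fully down, flush with the middle of the lid, then take your hand away. Leave the box standing where it is, without lifting, tipping or shoving it, and leave the honey pot, the mug and the coaster alone.

Things in the scene. Friction and masses are not known exactly. Their poses are not given: they have to be found in the camera images.
- box: Loose grey plastic biscuit box, about 0.8 kg, flat on the worktop, white snap lid on top, dark seal under it. Body 150 (its x) x 190 (its y) x 70 mm tall; lid 158 x 198 x 6 mm, shut top 76 mm above the worktop. Each of the lid's four sides has a rim section, all standing up at first; centre panel and corners are fixed. Origin: centre of the underside; z up; turned up to 0.6 rad from the world axes.
- lid_center (a point): Centre of the top face of the lid's fixed centre panel (90 mm along x, 130 mm along y), 76 mm above the box's origin. Axes as the box's.
- rim_near (a joint): Rim section on the box's -x side (towards the robot): white flap, 126 mm long x 34 mm wide, 6 mm thick, hinged at its crease with the centre panel. Angle in rad: 0 = shut, flush, on a hard stop; 0.34 = outer edge 11 mm up. Starts at 0.18 to 0.32. Stiff, stays where left (half pressed, it stays half up); goes down under about 8 N at its press point, more nearer the crease.
- press_near (a point): Point on the top face of rim_near, half-way along it, 24 mm out from its crease and 10 mm in from its outer edge; 69 mm from the lid's centre when shut. Moves with the section; z is the section's upward normal, x points away from the lid's centre.
- rim_far (a joint): Rim section on the box's +x side (away from the robot): white flap, 126 mm long x 34 mm wide, 6 mm thick, hinged at its crease with the centre panel. Angle in rad: 0 = shut, flush, on a hard stop; 0.34 = outer edge 11 mm up. Starts at 0.18 to 0.32. Stiff, stays where left (half pressed, it stays half up); goes down under about 8 N at its press point, more nearer the crease.
- press_far (a point): Point on the top face of rim_far, half-way along it, 24 mm out from its crease and 10 mm in from its outer edge; 69 mm from the lid's centre when shut. Moves with the section; z is the section's upward normal, x points away from the lid's centre.
- rim_left (a joint): Rim section on the box's +y side: white flap, 86 mm long x 34 mm wide, 6 mm thick, hinged at its crease with the centre panel. Angle in rad: 0 = shut, flush, on a hard stop; 0.34 = outer edge 11 mm up. Starts at 0.18 to 0.32. Stiff, stays where left (half pressed, it stays half up); goes down under about 8 N at its press point, more nearer the crease.
- press_left (a point): Point on the top face of rim_left, half-way along it, 24 mm out from its crease and 10 mm in from its outer edge; 89 mm from the lid's centre when shut. Moves with the section; z is the section's upward normal, x points away from the lid's centre.
- rim_right (a joint): Rim section on the box's -y side: white flap, 86 mm long x 34 mm wide, 6 mm thick, hinged at its crease with the centre panel. Angle in rad: 0 = shut, flush, on a hard stop; 0.34 = outer edge 11 mm up. Starts at 0.18 to 0.32. Stiff, stays where left (half pressed, it stays half up); goes down under about 8 N at its press point, more nearer the crease.
- press_right (a point): Point on the top face of rim_right, half-way along it, 24 mm out from its crease and 10 mm in from its outer edge; 89 mm from the lid's centre when shut. Moves with the section; z is the section's upward normal, x points away from the lid's centre.
- honey_pot: Stoneware honey pot with its lid on, round, 92 mm wide, 112 mm tall to the top of the knob, loose; leave alone. Origin: centre of its foot.
- mug: White mug, 82 mm wide, 92 mm tall, handle on its +y side, loose; leave alone. Origin: centre of its foot.
- coaster: Round grey silicone coaster, 100 mm wide, 6 mm thick, lying loose beyond the box; leave alone. Origin: centre of its underside.
Things that resemble listed ones, but are neither listed nor needed, are in the scene too. What is shaped like the box but purple is not meant.

How it is judged (in metres and radians):
At the end, for the whole second after the job is handed in: All four rim sections are shut (each within 0.05 rad of flush, i.e. outer edge less than 1.7 mm up); the box stands flat (within 5 mm and 0.03 rad) and at rest within 40 mm of where it was; honey pot, mug and coaster are within 20 mm of where they were (value of joint each of rim_near, rim_far, rim_left, rim_right below 0.05 rad and height (world z) of box below 0.005 m and angle between box's own z axis and vertical below 0.03 rad and distance of box from where it was at the start of the episode below 0.04 m and linear speed of box below 0.02 m/s and distance of each of honey_pot, mug, coaster from where it was at the start of the episode below 0.02 m); the robot touches nothing.
It fails at once if the box is lifted or tipped (height (world z) of box above 0.015 m or angle between box's own z axis and vertical above 0.2 rad).
It fails at once if the box is shoved more than 40 mm from where it stood (distance of box from where it was at the start of the episode above 0.04 m).
It fails at once if the honey pot is disturbed (moved over 20 mm) (distance of honey_pot from where it was at the start of the episode above 0.02 m).
It fails at once if the mug is disturbed (moved over 20 mm) (distance of mug from where it was at the start of the episode above 0.02 m).
It fails at once if the coaster is disturbed (moved over 20 mm) (distance of coaster from where it was at the start of the episode above 0.02 m).
It also fails if it takes over 38 s, if anything falls off the work surface, if the arm or the gripper's body presses on something with over 40 N, if the wrist force passes 120 N, or if a joint passes its speed limit or range.

### The arm

A 6-joint arm with a two-finger parallel gripper is mounted at the origin on the work surface. World frame = base frame: x ahead of the robot, y to its left, z up, the work surface at z = 0. Lengths are in mm, angles in rad, forces in N, time in s.
With the tool pointing down it reaches from about 350 to 875 mm from the base axis. Payload 4.2 kg.
Tool frame: the origin (TCP) lies at the very end of the fingers, on their centre line; the grasp point (between the pads) lies 19 mm behind it (arm.grasp_offset is the distance from the TCP to the grasp point, in mm); z points along the fingers, y is the direction in which the jaws open and shut (so a half turn about z gives the same grasp; the last joint's range is limited). The gripper opens to 85 mm and grips with 20 to 120 N. Pads are 22 mm wide; open, the fingers measure 114 mm over their backs; the gripper's body (76 mm by 85 mm) begins 54 mm behind the grasp point. The pads swing forward as they close: fully open they stand 13 mm farther back than shut.
Start: joints at [1.362, 0.385, 0.008, 0, -1.194, -0.259], TCP at [281.794, 557.845, 201.412] pointing down, gripper open.
Joint ranges: [-3.14, 3.14], [-1.21, 2.06], [-1.07, 1.41], [-3.16, 2.05], [-2.99, -0.16], [-3.1, 3.1]. Speed limits (rad/s): [2.79, 2.79, 3.14, 3.14, 3.14, 3.14].

### API

Orientations are given as a unit quaternion [x, y, z, w].
In Python, from bench import arm gives the robot as it stands.
- The arm moves only by the tool arm_command, never from a script. Its argument "commands" is one flat list of numbers, 4 for each row, row after row: the shift along the tool's x, y, z in m, then the turn about the tool's z in degrees. In form: [tx, ty, tz, roll, tx, ty, tz, roll, ...]. A call has exactly 5 rows; each row shifts and turns the pose as measured when the row begins, along the tool's axes as they then stand; what a row does not reach is not made up. A row lasts 1/10 s, in which the tool goes at most 50 mm and 8.59 degrees, less where a joint would pass 70% of its speed; a pose out of reach is approached as far as the arm can. A call with a gripper value outside its range is refused whole. "jaw" is the opening, from 0 (shut) to 1 (fully open), set as the call begins (left out, the last holds). The fingers move at their own pace and stop on an object; the grip force is fixed at half the most. Time passes only in rows, so rows that do not move let the fingers close, or fill a call up. It gives the time, the measured TCP pose, the force and the opening at its end, in the units of the state.
- arm.read_state(): the state, without advancing time (a new reading comes with each control period).
- arm.get_image(name): name is "scene" or "top"; returns the picture (384x512x3 uint8, red, green, blue); there is no depth.
- arm.camera_info(name): a dict with "camera_matrix" (3x3 intrinsics, pixels), "world_from_camera" (4x4, takes a point from camera to world coordinates). Camera axes: x right, y down, z forward; pixel columns grow to the right and rows downward; lengths in mm; the calibration is good to about 2 mm. A picture is of the moment at which its call begins. camera_info takes no time and is no camera call.
- arm.job_done(): hands the job in, once; it reports no verdict.
Trained networks look in the newest picture that a camera, given by its name, has taken for a name from the list of things; names that differ only in an ending like _2 or _b are one class to them, and where a whole thing is asked for, a point or a joint stands for the part that bears it (a point fixed in the world has none). Each returns a list of dicts, best first, with "confidence" (0 to 1); they miss things now and then, are a little off and sometimes report something else, mostly with a low value. They report only what shows in the picture. A call takes as long as a camera call. They do not tell look-alikes from the thing itself.
- arm.regions_of(camera, target): "mask" (384x512 bool, what is visible of it).
- arm.place_of(camera, target): "centre" ([x, y, z] in mm, in the coordinates of the camera as it stood for that picture, good to about 4 mm: a listed point, or the origin of a listed thing).
The state is a dict: "clock": time; "joints": joint angles; "joint_vel": joint speeds; "joint_efforts": joint torques, N m; "position": TCP position; "ee_rot": TCP orientation; "contact_force": force on the tool from outside, world axes, zero at the start; "wrist_torque": the same for the moment, N m; "gripper_width": finger opening in mm.
Only numpy, scipy, OpenCV 4.12 (cv2) and the standard library are available. Lean on these libraries where they do the work, as an engineer would, in place of code of your own. Each camera call takes 0.05 s, during which the arm holds its last target.

## Working session

There is one attempt and no reset: what is moved stays moved. The work goes in short steps, Python scripts to look and compute and a tool call to move; the robot and the scene stay as the last step left them, time stands still between calls to the robot, and variables do not carry over. Pictures are saved under pics/ and viewed, and the job is handed in when it is done.

Besides the shell and the picture viewer there is one more tool, called after ">>>" by a JSON object that holds its "fn" and its "kwargs". arm_command: Moves the arm, as the interface text tells. Its arguments: {"type":"object","properties":{"commands":{"type":"array"},"jaw":{"type":"number"}},"required":["commands"]}

```bash
ls; mkdir -p pics
python3 - <<'E'
from bench import arm
import cv2, numpy as np
s=arm.read_state()
print({k:np.round(v,3) for k,v in s.items()})
for c in ("scene","top"):
    im=arm.get_image(c); cv2.imwrite(f"pics/{c}0.png",im[:,:,::-1])
    i=arm.camera_info(c); print(c,np.round(i["camera_matrix"],1).tolist(),np.round(i["world_from_camera"],3).tolist())
    T=np.array(i["world_from_camera"])
    for t in ("box","lid_center","press_near","press_far","press_left","press_right","honey_pot","mug","coaster"):
        for r in arm.place_of(c,t):
            p=T@np.r_[r["centre"],1]; print(c,t,round(r["confidence"],2),np.round(p[:3],1))
E
```

```text
pics
{'clock': np.float64(0.0), 'joints': array([ 1.362,  0.386,  0.007, -0.   , -1.194, -0.259]), 'joint_vel': array([-0.001,  0.001, -0.   , -0.   ,  0.   , -0.001]), 'joint_efforts': array([-1.0000e-03, -3.9229e+01,  1.8840e+01,  4.1860e+00, -5.0000e-03,
        0.0000e+00]), 'position': array([281.52 , 557.283, 200.313]), 'ee_rot': array([ 0.973, -0.232, -0.   ,  0.001]), 'contact_force': array([ 0.453,  0.025, -0.971]), 'wrist_torque': array([-0.029,  0.028, -0.022]), 'gripper_width': np.float64(85.151)}
scene [[347.1, 0.0, 252.2], [0.0, 347.1, 189.7], [0.0, 0.0, 1.0]] [[0.344, 0.695, -0.631, 1373.442], [0.939, -0.266, 0.219, -230.926], [-0.015, -0.668, -0.744, 903.292], [0.0, 0.0, 0.0, 1.0]]
scene box 0.79 [ 8.060e+02 -2.013e+02 -6.000e-01]
scene box 0.69 [521.7 -91.6  -1.7]
scene lid_center 0.92 [ 528.1 -104.7   80.1]
scene lid_center 0.87 [ 804.9 -205.1   78.4]
scene press_near 0.67 [ 802.1 -133.2   73.2]
scene press_near 0.62 [ 463.2 -130.3   83.5]
scene press_far 0.94 [585.4 -69.6  82.2]
scene press_far 0.73 [ 464.1 -129.6   82.7]
scene press_far 0.7 [ 802.8 -270.2   78.7]

[... 493 characters left out ...]
.999, -0.03, -0.032, 21.121], [0.034, -0.059, -0.998, 1004.533], [0.0, 0.0, 0.0, 1.0]]
top box 0.98 [ 799.6 -199.    -2. ]
top box 0.69 [524.  -96.9   1.4]
top lid_center 0.78 [527.6 -98.1  80.4]
top lid_center 0.7 [ 806.4 -203.3   77.3]
top press_near 0.73 [ 802.5 -131.9   73.2]
top press_near 0.71 [ 465.1 -129.    83.1]
top press_far 0.85 [ 807.2 -268.8   72.4]
top press_far 0.58 [587.8 -69.9  80.2]
top press_left 0.96 [489.3 -16.5  79.6]
top press_left 0.6 [ 891.6 -196.1   76.2]
top press_right 0.7 [ 563.1 -180.7   84. ]
top press_right 0.57 [ 711.7 -201.5   72.4]
top honey_pot 0.57 [ 541.5 -367.7   -1.5]
top mug 0.71 [ 5.249e+02  3.680e+02 -1.000e-01]
top coaster 0.75 [784.8  34.   -2.4]
```

View pics/scene0.png

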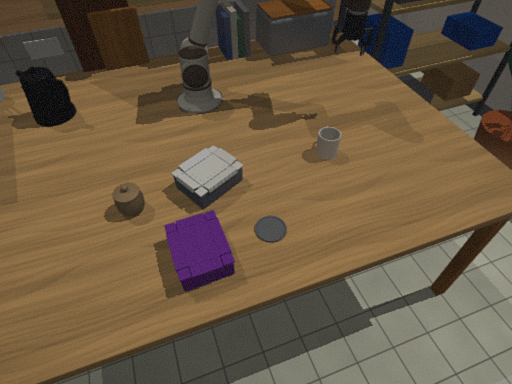

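View pics/top0.png

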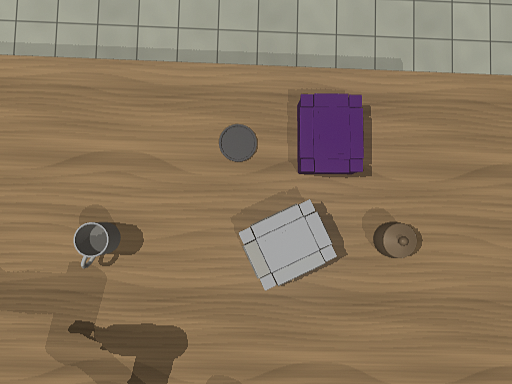

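The scene picture shows the white box at about (208,176), the purple look-alike at (200,248), the honey pot at (129,200), the mug at (329,143) and the coaster at (270,229). In the top view the white box is at about (288,245). The detections near (526,-98) match it. I'll fit its pose next.

```bash
cat > h.py <<'E'
import numpy as np, cv2
from scipy.spatial.transform import Rotation as R
from bench import arm
C=np.array([526.,-98.]); YAW=0.447
def pts(C=C,Y=YAW):
    u=np.array([np.cos(Y),np.sin(Y)]); v=np.array([-u[1],u[0]])
    return {"near":C-69*u,"far":C+69*u,"left":C+89*v,"right":C-89*v}
def to(x,y,z):
    s=arm.read_state(); M=R.from_quat(s["ee_rot"]).as_matrix()
    d=M.T@(np.array([x,y,z])-s["position"])
    print("pos",np.round(s["position"],1),"yaw",round(np.degrees(np.arctan2(M[1,0],M[0,0])),1),"tilt z",np.round(M[:,2],3),"clock",s["clock"],"F",np.round(s["contact_force"],1),"w",round(float(s["gripper_width"]),1))
    print("target",np.round([x,y,z],1),"tool shift mm",np.round(d,1))
E
python3 - <<'E'
from h import *
im=arm.get_image("top"); ci=arm.camera_info("top")
K=np.array(ci["camera_matrix"]);T=np.array(ci["world_from_camera"])
for r in arm.regions_of("top","box"):
    m=r["mask"].astype(np.uint8); ys,xs=np.nonzero(m); print(r["confidence"],xs.mean(),ys.mean())
    if ys.mean()<190: continue
    c=(im.min(2)>110)&(m>0)
    for mm in (m,c.astype(np.uint8)):
        px=np.argwhere(mm)[:,::-1]
        b=cv2.boxPoints(cv2.minAreaRect(px.astype(np.float32)))
        w=[]
        for q in b:
            d=T[:3,:3]@np.linalg.inv(K)@np.r_[q,1]; w.append((T[:3,3]+d*(78-T[2,3])/d[2])[:2])
        w=np.array(w); e=w[1]-w[0]; f=w[2]-w[1]
        print(np.round(w,0).tolist(),"c",w.mean(0).round(1),"len",np.linalg.norm(e).round(),np.linalg.norm(f).round(),np.arctan2(e[1],e[0]),np.arctan2(f[1],f[0]))
print({k:v.round(1) for k,v in pts().items()})
to(*pts()["left"],130)
E
```

```text
0.68 256.3305785123967 258.15495867768595
[[517.0, 13.0], [534.0, -18.0], [461.0, -57.0], [445.0, -26.0]] c [489.5 -22.3] len 35.0 82.0 -1.0832950868460396 -2.648582015402003
[[517.0, 13.0], [534.0, -18.0], [461.0, -57.0], [445.0, -26.0]] c [489.5 -22.3] len 35.0 82.0 -1.0832950868460396 -2.648582015402003
0.66 286.5780775075988 244.03286474164133
[[552.0, 31.0], [644.0, -146.0], [501.0, -220.0], [411.0, -42.0]] c [527.  -94.2] len 200.0 161.0 -1.0938924589875212 -2.6684216152199545
[[551.0, 29.0], [640.0, -149.0], [499.0, -219.0], [412.0, -42.0]] c [525.2 -95.2] len 199.0 158.0 -1.1048743290612368 -2.679369505753051
0.63 329.8325076219512 133.304306402439
{'near': array([ 463.8, -127.8]), 'far': array([588.2, -68.2]), 'left': array([487.5, -17.7]), 'right': array([ 564.5, -178.3])}
pos [281.8 557.9 201.4] yaw -26.8 tilt z [ 0. -0. -1.] clock 1.1 F [ 0.2 -0.2  0.2] w 85.4
target [487.5 -17.7 130. ] tool shift mm [443.2 421.   71.4]
```

>>> {"fn": "arm_command", "kwargs": {"commands": [0.034,0.032,0,0,0.034,0.032,0,0,0.034,0.032,0,0,0.034,0.032,0,0,0.034,0.032,0,0], "jaw": 0}}

```text
clock: 1.6
position: [362.4, 336.7, 199.7]
ee_rot: [0.974, -0.228, 0.001, -0.0]
contact_force: [1.0, 0.2, 0.2]
gripper_width: 12.4
```

>>> {"fn": "arm_command", "kwargs": {"commands": [0.034,0.032,0,0,0.034,0.032,0,0,0.034,0.032,0,0,0.034,0.032,0,0,0.034,0.032,0,0]}}

```text
clock: 2.1
position: [445.9, 109.2, 201.7]
ee_rot: [0.974, -0.226, 0.002, -0.002]
contact_force: [0.4, 0.6, 0.2]
gripper_width: 0.1
```

>>> {"fn": "arm_command", "kwargs": {"commands": [0,0,0,7.4,0,0,0,7.4,0,0,0,7.4,0,0,0,7.4,0,0,0,7.4]}}

```text
clock: 2.6
position: [447.4, 101.6, 202.7]
ee_rot: [0.842, -0.539, 0.002, -0.004]
contact_force: [0.5, -0.6, -0.3]
gripper_width: -0.2
```

```bash
sed -i 's/^C=.*/C=np.array([526.,-97.]); YAW=0.46/' h.py; python3 -c "
from h import *
print(pts()); to(*pts()['left'],110)"
```

```text
{'near': array([ 464.17237767, -127.63241938]), 'far': array([587.82762233, -66.36758062]), 'left': array([486.48861848, -17.25132772]), 'right': array([ 565.51138152, -176.74867228])}
pos [447.4 101.6 202.7] yaw -65.3 tilt z [ 0.007  0.004 -1.   ] clock 2.6 F [ 0.5 -0.6 -0.3] w -0.2
target [486.5 -17.3 110. ] tool shift mm [124.4  15.   92.5]
```

>>> {"fn": "arm_command", "kwargs": {"commands": [0.04,0.005,0.01,0,0.04,0.005,0.02,0,0.04,0.005,0.025,0,0.004,0,0.025,0,0,0,0.013,0]}}

```text
clock: 3.1
position: [492.0, -19.2, 110.9]
ee_rot: [0.842, -0.539, 0.006, -0.009]
contact_force: [-0.0, 0.3, -0.2]
gripper_width: -0.2
```

```bash
python3 -c "
from h import *
to(*pts()['left'],76)
for c in ('top','scene'):
    im=arm.get_image(c)[130:310,140:380] if c=='top' else arm.get_image(c)[110:230,130:290]
    cv2.imwrite(f'pics/{c}1.png',cv2.resize(im,None,fx=3,fy=3,interpolation=2)[:,:,::-1])"
```

```text
pos [492.  -19.2 110.9] yaw -65.2 tilt z [ 0.02   0.008 -1.   ] clock 3.1 F [-0.   0.3 -0.2] w -0.2
target [486.5 -17.3  76. ] tool shift mm [-4.1  4.9 34.8]
```

View pics/top1.png

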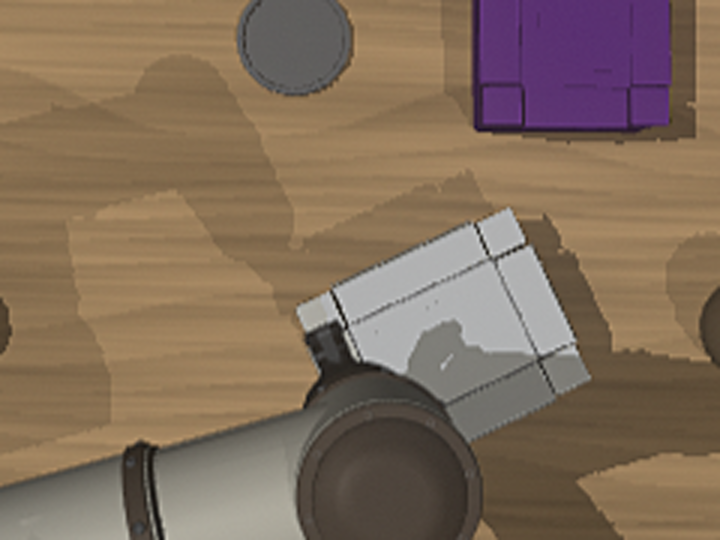

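View pics/scene1.png

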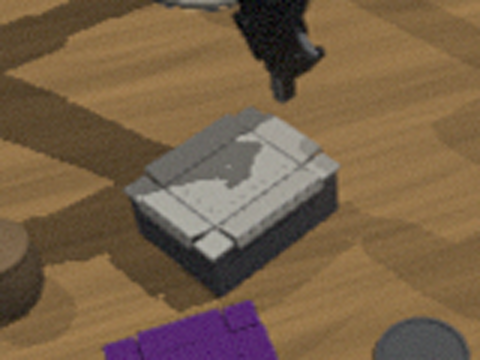

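The crop from the scene camera shows the fingertips at about (283,95), above the box's left flap. Next I centre over it and press.

>>> {"fn": "arm_command", "kwargs": {"commands": [-0.004,0.005,0.008,0,0,0,0.006,0,0,0,0.005,0,0,0,0.005,0,0,0,0.005,0]}}

```text
clock: 3.7
position: [487.6, -14.8, 83.4]
ee_rot: [0.844, -0.537, 0.008, -0.011]
contact_force: [-0.3, -0.9, -0.5]
gripper_width: 0.2
```

```bash
python3 -c "
from h import *
to(*pts()['left'],76)"
```

```text
pos [487.6 -14.8  83.4] yaw -64.9 tilt z [ 0.025  0.009 -1.   ] clock 3.7 F [-0.3 -0.9 -0.5] w 0.2
target [486.5 -17.3  76. ] tool shift mm [1.8 2.3 7.3]
```

>>> {"fn": "arm_command", "kwargs": {"commands": [0.001,0.001,0.004,0,0,0,0.004,0,0,0,0.004,0,0,0,0.004,0,0,0,0.004,0]}}

```text
clock: 4.2
position: [488.1, -15.7, 61.8]
ee_rot: [0.844, -0.537, 0.009, -0.011]
contact_force: [0.5, -0.3, 0.2]
gripper_width: -0.3
```

TCP z is 61.8 with no contact force, which doesn't fit pressing on a lid at 76. I'll look before moving again.

```bash
python3 -c "
from h import *
to(*pts()['left'],76)
for c in ('top','scene'):
    im=arm.get_image(c)[130:310,140:380] if c=='top' else arm.get_image(c)[110:230,130:290]
    i=arm.camera_info(c); T=np.linalg.inv(np.array(i['world_from_camera']));K=np.array(i['camera_matrix'])
    o=(140,130) if c=='top' else (130,110)
    f=3 if c=='top' else 5
    im=cv2.resize(im,None,fx=f,fy=f,interpolation=2)[:,:,::-1].copy()
    for p in list(pts().values())+[arm.read_state()['position']]:
        p=list(p)+[76] if len(p)==2 else p
        q=K@(T@np.r_[p,1])[:3]; q=(q[:2]/q[2]-o)*f
        cv2.circle(im,tuple(int(a) for a in q),4,(0,0,255),1)
        print(q)
    cv2.imwrite(f'pics/{c}2.png',im)"
```

```text
pos [488.1 -15.7  61.8] yaw -64.9 tilt z [ 0.026  0.009 -1.   ] clock 4.2 F [ 0.5 -0.3  0.2] w -0.3
target [486.5 -17.3  76. ] tool shift mm [  0.8   1.7 -14.2]
[479.42939752 420.1454226 ]
[407.1001836 263.9037751]
[342.94562057 388.79983949]
[542.31576526 295.2845837 ]
[340.5210722  385.55779478]
[319.90824568 244.64614205]
[454.87154914 341.42013854]
[480.37132883 226.29863698]
[283.6425018  361.99618222]
[484.1769543  241.93070347]
```

View pics/top2.png

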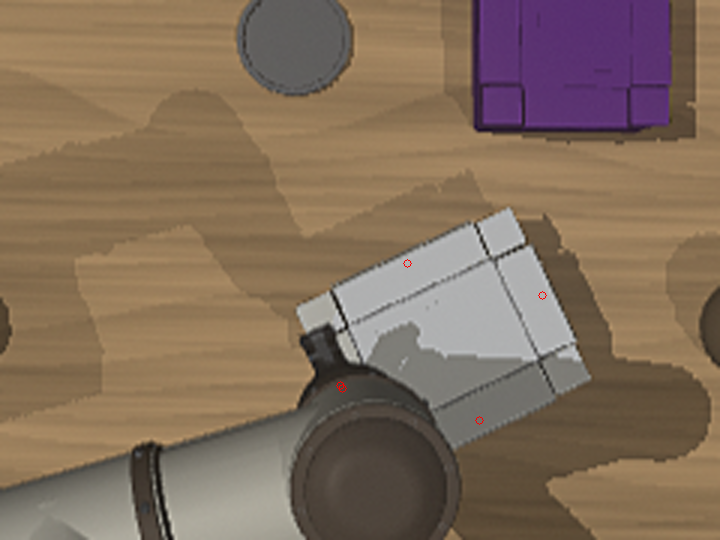

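View pics/scene2.png

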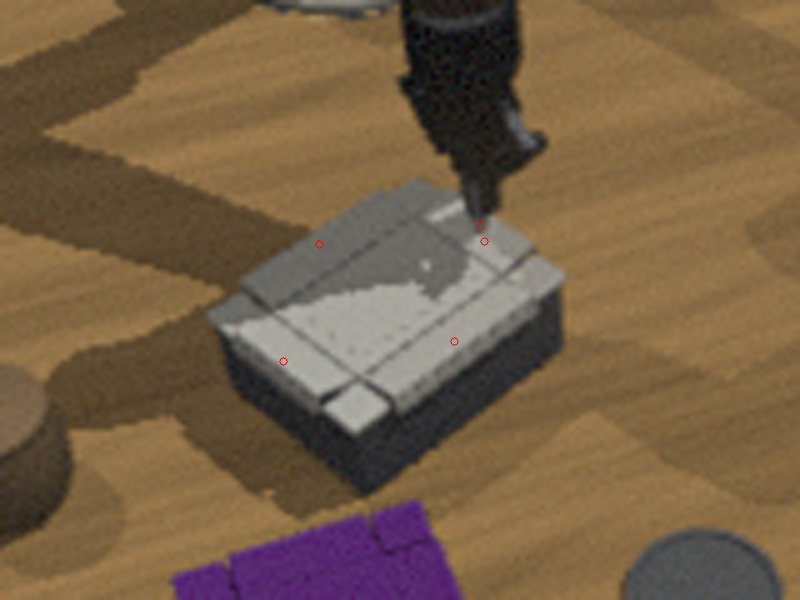

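The picture disagrees with the reported TCP. In the scene crop the tip's end is at about (480,221), level with the lid near z 80, while the TCP projects lower at (484,242). So the true tip sits about 18 mm above the reported TCP. I'll keep going down in small steps and use the force reading to find contact.

>>> {"fn": "arm_command", "kwargs": {"commands": [0,0,0.003,0,0,0,0.003,0,0,0,0.002,0,0,0,0,0,0,0,0,0]}}

```text
clock: 4.8
position: [488.1, -15.3, 53.9]
ee_rot: [0.844, -0.536, 0.008, -0.011]
contact_force: [0.5, -0.4, 0.6]
gripper_width: 0.1
```

```bash
cat >> h.py <<'E'
def look(n,c='scene',f=5):
    im=arm.get_image(c); o=(130,110) if c=='scene' else (140,130)
    im=im[110:230,130:290] if c=='scene' else im[130:310,140:380]
    cv2.imwrite(f'pics/{n}.png',cv2.resize(im,None,fx=f,fy=f,interpolation=2)[:,:,::-1])
E
python3 -c "
from h import *
s=arm.read_state(); print(s['joints'],s['joint_efforts'],s['wrist_torque'])
look('s3')"
```

```text
[ 0.30111968  0.31323011 -0.53514557 -0.00185434 -0.69523839  0.1387204 ] [-1.49844593e-02 -2.98522890e+01  1.34874451e+01  2.97658660e+00
  1.49546522e-01 -1.01590675e-03] [ 0.00258905  0.1434577  -0.00234041]
```

View pics/s3.png

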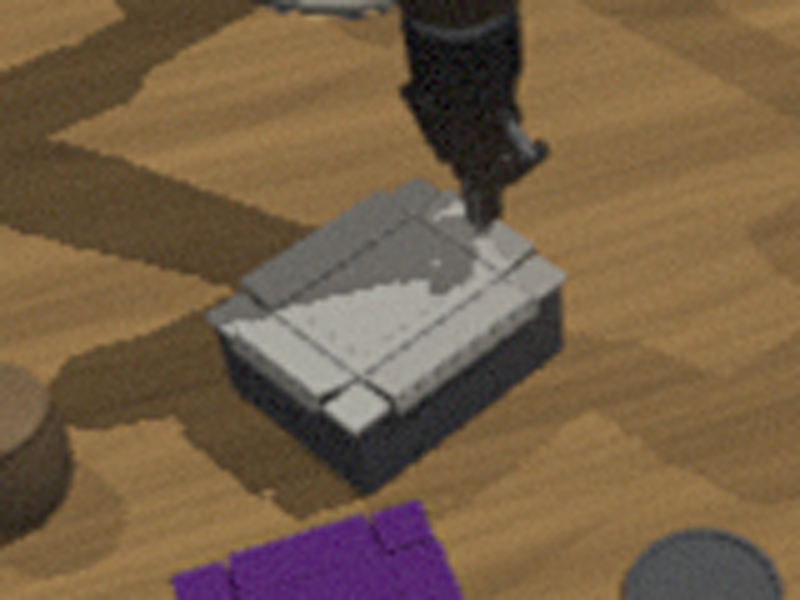

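The tip's end moved down to about (482,236), and the left flap still looks raised. There's no force yet, so I'll go a little further.

>>> {"fn": "arm_command", "kwargs": {"commands": [0,0,0.003,0,0,0,0.002,0,0,0,0.002,0,0,0,0,0,0,0,0,0]}}

```text
clock: 5.35
position: [487.8, -14.3, 48.1]
ee_rot: [0.844, -0.536, 0.008, -0.011]
contact_force: [0.0, 0.2, 1.0]
gripper_width: 0.1
```

```bash
python3 -c "
from h import *
s=arm.read_state(); print(s['position'],s['contact_force'],s['wrist_torque'])
look('s4')"
```

```text
[487.79543547 -14.33061209  48.05050561] [0.02598736 0.2274913  1.00738684] [0.04935798 0.17785131 0.08713055]
```

View pics/s4.png

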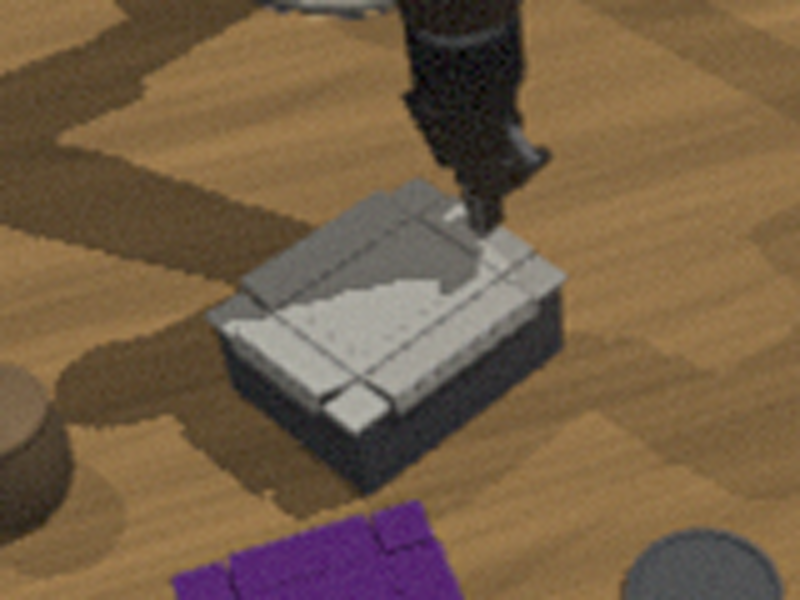

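```bash
python3 -c "
from h import *
i=arm.camera_info('scene'); T=np.linalg.inv(np.array(i['world_from_camera']));K=np.array(i['camera_matrix'])
for p in [(492,-19.2,110.9),(488.1,-15.7,61.8),(488.1,-15.3,53.9),(487.8,-14.3,48.1),(487.8,-14.3,75),(487.8,-14.3,80)]:
    q=K@(T@np.r_[p,1])[:3]; print(p,q[:2]/q[2], (q[:2]/q[2]-(130,110))*5)
a=cv2.imread('pics/s3.png');b=cv2.imread('pics/s4.png');c=cv2.imread('pics/scene2.png');d=cv2.imread('pics/scene0.png')[110:230,130:290];d=cv2.resize(d,None,fx=5,fy=5,interpolation=2)
cr=lambda x:cv2.resize(x[150:310,380:580],None,fx=2,fy=2)
cv2.imwrite('pics/cmp.png',np.vstack([np.hstack([cr(d),cr(c)]),np.hstack([cr(a),cr(b)])])[:, :800])
"
```

```text
(492, -19.2, 110.9) [225.28394824 148.87991343] [476.41974119 194.39956714]
(488.1, -15.7, 61.8) [226.9116293  158.40665345] [484.55814649 242.03326725]
(488.1, -15.3, 53.9) [227.17262652 160.00642824] [485.86313258 250.0321412 ]
(487.8, -14.3, 48.1) [227.52589432 161.06836163] [487.62947159 255.34180813]
(487.8, -14.3, 75) [227.00527396 155.50134725] [485.02636979 227.50673625]
(487.8, -14.3, 80) [226.9066196  154.44643229] [484.53309802 222.23216145]
```

```bash
python3 -c "
import cv2;a=cv2.imread('pics/cmp.png');print(a.shape);cv2.imwrite('pics/cmpb.png',cv2.resize(a,(750,600)))"
```

```text
(640, 800, 3)
```

View pics/cmpb.png

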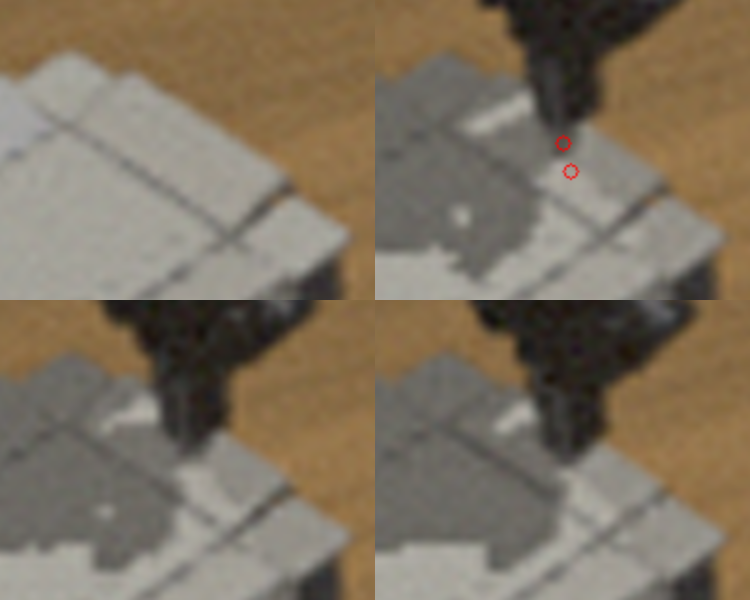

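Compared with the start picture (top left), the latest crop (bottom right) shows a narrower gap at the flap's corner, around (660,490). So the flap is starting to go down under the tip. My idle rows re-target the measured pose, which lets the force decay. I'll press with moving rows last so the force shows.

>>> {"fn": "arm_command", "kwargs": {"commands": [0,0,0.002,0,0,0,0.002,0,0,0,0.002,0,0,0,0.002,0,0,0,0.002,0]}}

```text
clock: 5.9
position: [487.8, -14.2, 45.8]
ee_rot: [0.845, -0.535, 0.008, -0.01]
contact_force: [-6.6, 2.6, 17.5]
gripper_width: -0.2
```

```bash
python3 -c "
from h import *
s=arm.read_state(); print(s['position'],s['contact_force'],s['wrist_torque'])
look('s5')
d=cv2.imread('pics/s5.png');cv2.imwrite('pics/s5b.png',cv2.resize(d[150:310,380:580],None,fx=3,fy=3))"
```

```text
[487.77718301 -14.18632285  45.84113186] [-6.60644335  2.58559561 17.47173235] [0.68143506 2.01437301 0.00647305]
```

View pics/s5b.png

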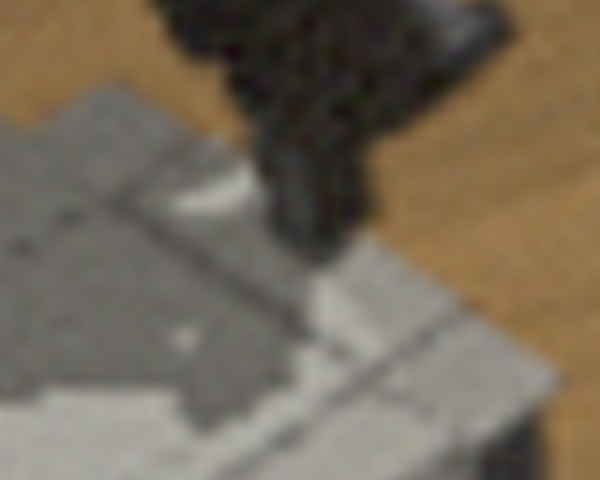

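>>> {"fn": "arm_command", "kwargs": {"commands": [0,0,0.002,0,0,0,0.003,0,0,0,0.003,0,0,0,0.003,0,0,0,0.003,0]}}

```text
clock: 6.45
position: [487.9, -14.3, 45.7]
ee_rot: [0.846, -0.533, 0.01, -0.009]
contact_force: [-9.3, 3.7, 25.9]
gripper_width: -0.3
```

The tip has stalled at a reported z of 45.7 under 26 N, so the left flap is on its stop. The tip is therefore about 30 mm above the reported TCP. I'll lift and look.

>>> {"fn": "arm_command", "kwargs": {"commands": [0,0,-0.015,0,0,0,-0.02,0,0,0,-0.01,0,0,0,0,0,0,0,0,0]}}

```text
clock: 6.95
position: [486.8, -14.7, 92.0]
ee_rot: [0.846, -0.533, 0.01, -0.01]
contact_force: [-0.7, 0.2, -0.8]
gripper_width: 0.4
```

```bash
python3 -c "
from h import *
to(*pts()['far'],80)
look('s6')"
```

```text
pos [486.8 -14.7  92. ] yaw -64.4 tilt z [ 0.028  0.006 -1.   ] clock 6.95 F [-0.7  0.2 -0.8] w 0.4
target [587.8 -66.4  80. ] tool shift mm [ 90.2 -68.4  14.6]
```

View pics/s6.png

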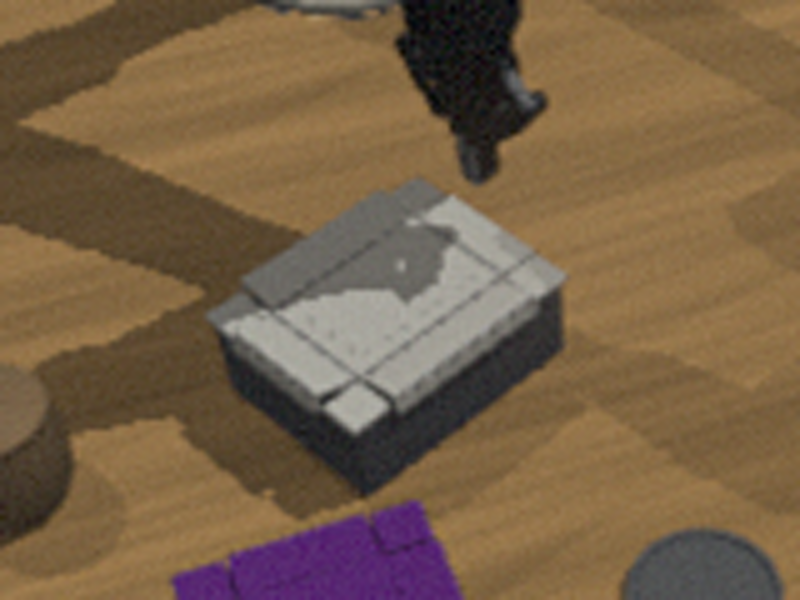

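The left flap now lies flush around (490,240) and the box hasn't moved. Next is the far side.

>>> {"fn": "arm_command", "kwargs": {"commands": [0.032,-0.024,0,0,0.032,-0.024,0.002,0,0.026,-0.02,0.004,0,0,0,0.01,0,0,0,0.01,0]}}

```text
clock: 7.5
position: [588.1, -68.5, 61.9]
ee_rot: [0.846, -0.532, 0.007, -0.007]
contact_force: [-0.2, -0.0, -0.6]
gripper_width: 0.2
```

```bash
python3 -c "
from h import *
to(*pts()['far'],60)"
```

```text
pos [588.1 -68.5  61.9] yaw -64.3 tilt z [ 0.02   0.005 -1.   ] clock 7.5 F [-0.2 -0.  -0.6] w 0.2
target [587.8 -66.4  60. ] tool shift mm [-2.  -0.7  1.9]
```

>>> {"fn": "arm_command", "kwargs": {"commands": [0,0,0.004,0,0,0,0.004,0,0,0,0.003,0,0,0,0.003,0,0,0,0.003,0]}}

```text
clock: 8.0
position: [586.8, -67.7, 46.1]
ee_rot: [0.848, -0.53, 0.008, -0.006]
contact_force: [-4.6, -0.9, 16.4]
gripper_width: -0.0
```

>>> {"fn": "arm_command", "kwargs": {"commands": [0,0,0.002,0,0,0,0.003,0,0,0,0.003,0,0,0,0.003,0,0,0,0.003,0]}}

```text
clock: 8.5
position: [587.1, -67.8, 46.2]
ee_rot: [0.85, -0.526, 0.013, -0.006]
contact_force: [-4.3, -0.4, 12.9]
gripper_width: -0.2
```

>>> {"fn": "arm_command", "kwargs": {"commands": [0,0,0.004,0,0,0,0.004,0,0,0,-0.015,0,0,0,-0.02,0,0,0,-0.01,0]}}

```text
clock: 9.0
position: [583.0, -66.3, 93.3]
ee_rot: [0.852, -0.523, 0.015, -0.006]
contact_force: [0.1, 0.3, -0.1]
gripper_width: 0.0
```

```bash
python3 -c "
from h import *
to(*pts()['right'],80)
look('s7')"
```

```text
pos [583.  -66.3  93.3] yaw -63.1 tilt z [ 0.031 -0.006 -0.999] clock 9.0 F [ 0.1  0.3 -0.1] w 0.0
target [ 565.5 -176.7   80. ] tool shift mm [90.3 65.9 13.4]
```

View pics/s7.png

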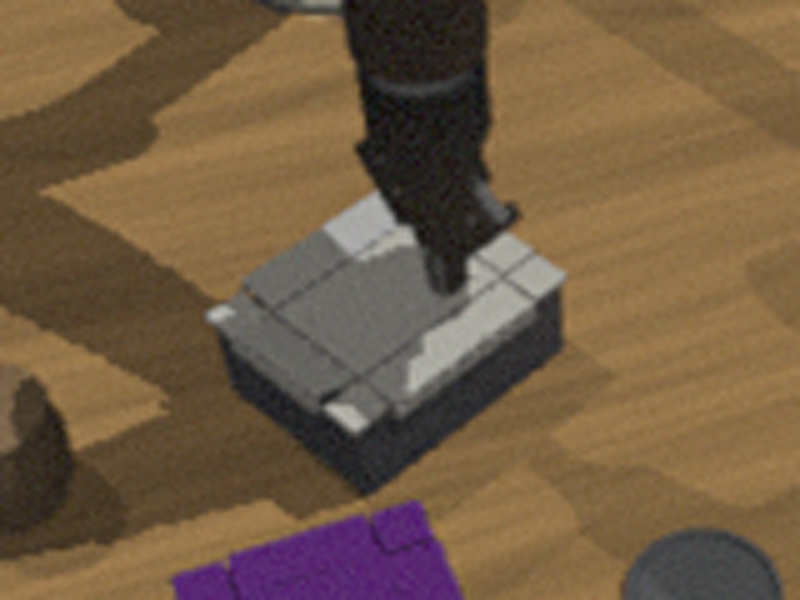

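The far flap looks down in the crop, from about (400,410) to (535,290). Shadow covers part of it, so I'll check it again at the end. Next is the right side.

>>> {"fn": "arm_command", "kwargs": {"commands": [0.032,0.023,0,0,0.032,0.023,0.002,0,0.026,0.02,0.004,0,0,0,0.01,0,0,0,0.01,0]}}

```text
clock: 9.55
position: [566.1, -177.3, 67.9]
ee_rot: [0.853, -0.521, 0.017, -0.008]
contact_force: [1.1, -0.1, 0.1]
gripper_width: 0.2
```

```bash
python3 -c "
from h import *
to(*pts()['right'],60)"
```

```text
pos [ 566.1 -177.3   67.9] yaw -62.9 tilt z [ 0.037 -0.005 -0.999] clock 9.55 F [ 1.1 -0.1  0.1] w 0.2
target [ 565.5 -176.7   60. ] tool shift mm [-0.9  0.5  7.8]
```

>>> {"fn": "arm_command", "kwargs": {"commands": [0,0,0.006,0,0,0,0.005,0,0,0,0.004,0,0,0,0.003,0,0,0,0.003,0]}}

```text
clock: 10.05
position: [566.7, -176.7, 46.4]
ee_rot: [0.855, -0.518, 0.017, -0.004]
contact_force: [-3.6, -3.7, 9.6]
gripper_width: 0.1
```

>>> {"fn": "arm_command", "kwargs": {"commands": [0,0,0.003,0,0,0,0.003,0,0,0,0.003,0,0,0,0.003,0,0,0,0.003,0]}}

```text
clock: 10.55
position: [566.8, -177.1, 46.1]
ee_rot: [0.859, -0.512, 0.018, 0.0]
contact_force: [-6.5, -1.0, 16.0]
gripper_width: -0.3
```

>>> {"fn": "arm_command", "kwargs": {"commands": [0,0,0.004,0,0,0,0.004,0,0,0,-0.015,0,0,0,-0.02,0,0,0,-0.01,0]}}

```text
clock: 11.05
position: [565.3, -173.5, 92.2]
ee_rot: [0.861, -0.508, 0.018, 0.002]
contact_force: [0.4, -0.9, -0.9]
gripper_width: -0.1
```

```bash
python3 -c "
from h import *
to(*pts()['near'],80)
look('s8')"
```

```text
pos [ 565.3 -173.5   92.2] yaw -61.1 tilt z [ 0.029 -0.023 -0.999] clock 11.05 F [ 0.4 -0.9 -0.9] w -0.1
target [ 464.2 -127.6   80. ] tool shift mm [-89.4  66.5   8.2]
```

View pics/s8.png

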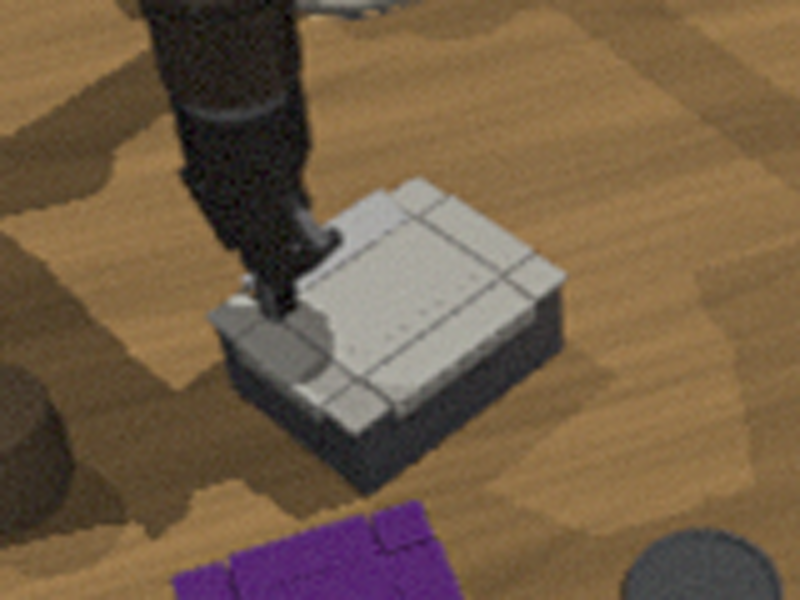

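The right flap looks flush around (285,345). The far flap still shows a light stripe along its outer edge, near (460,365), which I'll check at the end. Next is the near side.

>>> {"fn": "arm_command", "kwargs": {"commands": [-0.032,0.023,0,0,-0.032,0.023,0.002,0,-0.026,0.02,0.004,0,0,0,0.01,0,0,0,0.01,0]}}

```text
clock: 11.6
position: [463.6, -124.1, 60.3]
ee_rot: [0.862, -0.507, 0.02, 0.001]
contact_force: [0.1, 0.9, -0.8]
gripper_width: -0.1
```

```bash
python3 -c "
from h import *
to(*pts()['near'],60)"
```

```text
pos [ 463.6 -124.1   60.3] yaw -60.9 tilt z [ 0.034 -0.022 -0.999] clock 11.6 F [ 0.1  0.9 -0.8] w -0.1
target [ 464.2 -127.6   60. ] tool shift mm [3.3 1.2 0.4]
```

>>> {"fn": "arm_command", "kwargs": {"commands": [0.002,0.001,0.004,0,0,0,0.004,0,0,0,0.003,0,0,0,0.003,0,0,0,0.003,0]}}

```text
clock: 12.1
position: [463.4, -127.8, 45.3]
ee_rot: [0.862, -0.506, 0.015, 0.006]
contact_force: [-17.8, 14.1, 45.5]
gripper_width: 0.1
```

>>> {"fn": "arm_command", "kwargs": {"commands": [0,0,0.003,0,0,0,0.003,0,0,0,0.003,0,0,0,0.003,0,0,0,0.003,0]}}

```text
clock: 12.6
position: [463.1, -127.7, 45.5]
ee_rot: [0.863, -0.505, 0.012, 0.009]
contact_force: [-12.5, 9.1, 31.0]
gripper_width: -0.1
```

Stalled at 45.5 under 31 N, so the near flap is on its stop. I'll lift, move away towards the robot's left, and check.

>>> {"fn": "arm_command", "kwargs": {"commands": [0,0,-0.015,0,0,0,-0.03,0,0,0,-0.04,0,0,0,-0.04,0,0,0,-0.02,0]}}

```text
clock: 13.1
position: [465.2, -125.3, 192.9]
ee_rot: [0.862, -0.506, 0.01, 0.011]
contact_force: [0.6, 0.0, -0.0]
gripper_width: 0.1
```

>>> {"fn": "arm_command", "kwargs": {"commands": [-0.045,0,0,0,-0.045,0,0,0,-0.045,0,0,0,-0.045,0,0,0,-0.045,0,0,0]}}

```text
clock: 13.6
position: [365.0, 74.3, 189.6]
ee_rot: [0.858, -0.513, 0.016, 0.007]
contact_force: [1.4, 1.5, 0.2]
gripper_width: 0.2
```

```bash
python3 -c "
from h import *
to(*pts()['near'],60)
look('s9'); look('t9','top',3)
d=cv2.imread('pics/scene0.png')[110:230,130:290]; e=cv2.imread('pics/s9.png')
d=cv2.resize(d[30:100,35:120],None,fx=9,fy=4.2*9/4.2,interpolation=2)
cv2.imwrite('pics/c0.png',d)
e=cv2.resize(e,(160,120),interpolation=cv2.INTER_AREA)
im=arm.get_image('scene')[110:230,130:290][30:100,35:120,::-1]
cv2.imwrite('pics/c9.png',cv2.resize(im,None,fx=9,fy=8.5,interpolation=2))"
```

```text
pos [365.   74.3 189.6] yaw -61.7 tilt z [ 0.021 -0.027 -0.999] clock 13.6 F [1.4 1.5 0.2] w 0.2
target [ 464.2 -127.6   60. ] tool shift mm [220.2   9.  137.1]
```

View pics/c9.png

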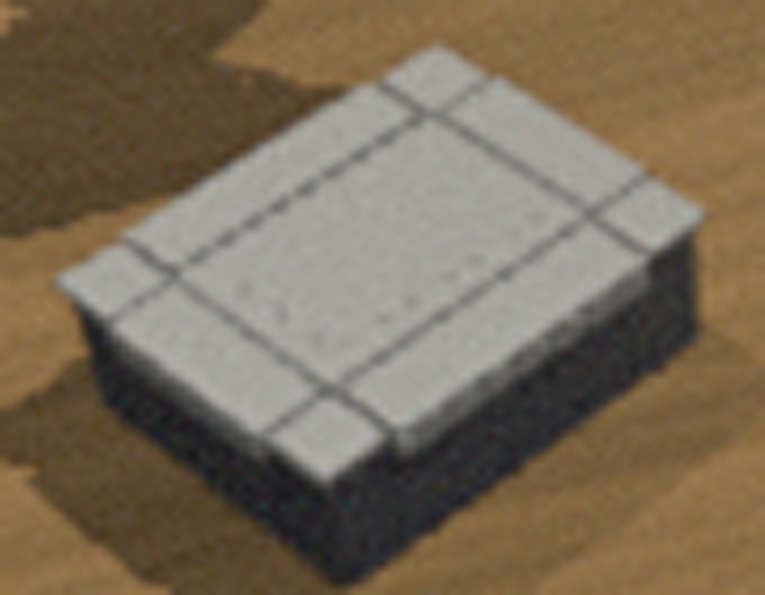

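View pics/t9.png

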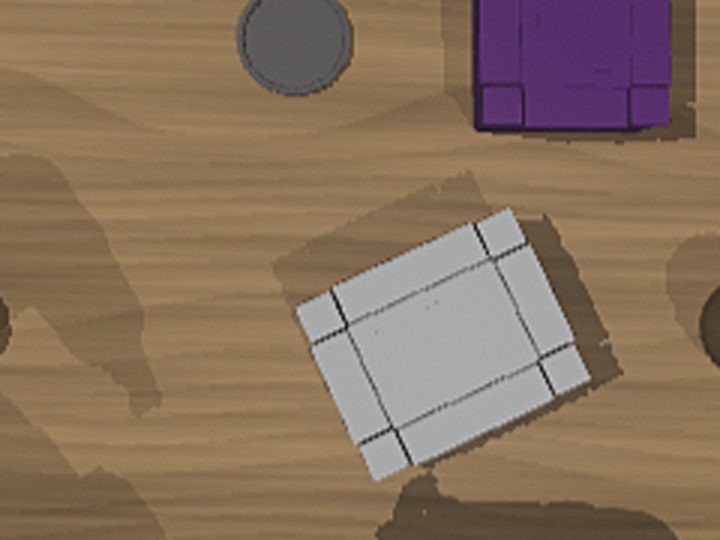

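View pics/c0.png

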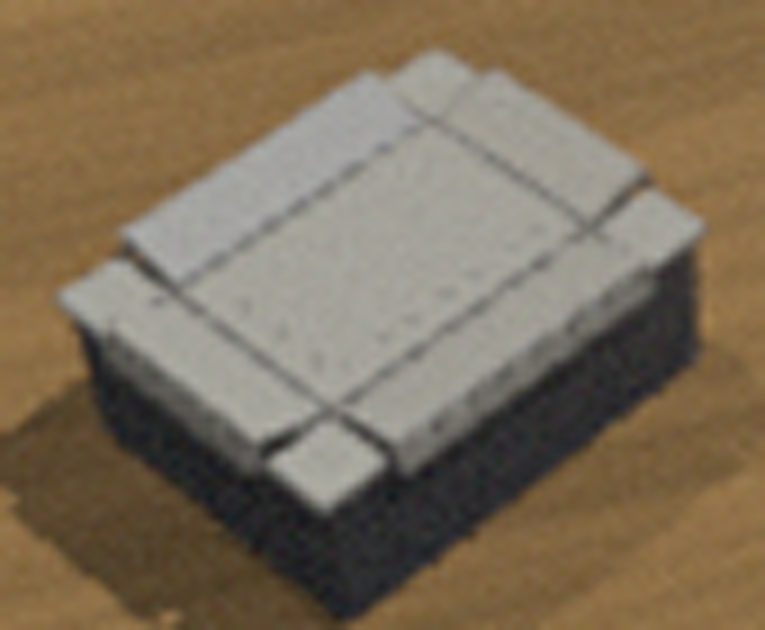

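```bash
python3 -c "
from h import *
im9={c:arm.get_image(c).astype(float) for c in('top','scene')}
u=np.array([np.cos(YAW),np.sin(YAW)]); v=np.array([-u[1],u[0]])
P={'centre':(0,0),'near':(-60,0),'far':(60,0),'left':(0,80),'right':(0,-80),'cNL':(-62,82),'cNR':(-62,-82),'cFL':(62,82),'cFR':(62,-82)}
for c in('top','scene'):
    i=arm.camera_info(c); T=np.linalg.inv(np.array(i['world_from_camera']));K=np.array(i['camera_matrix'])
    im0=cv2.imread(f'pics/{c}0.png')[:,:,::-1].astype(float)
    for k,(a,b) in P.items():
        q=K@(T@np.r_[C+a*u+b*v,76,1])[:3]; x,y=np.round(q[:2]/q[2]).astype(int)
        f=lambda m:m[y-2:y+3,x-2:x+3].mean((0,1)).round(1)
        print(c,k,f(im0),f(im9[c]))
for t in ('press_near','press_far','press_left','press_right','box','honey_pot','mug','coaster'):
    for c in('top','scene'):
        T=np.array(arm.camera_info(c)['world_from_camera'])
        print(t,c,[(round(r['confidence'],2),(T@np.r_[r['centre'],1])[:3].round(1).tolist()) for r in arm.place_of(c,t)])
"
```

```text
top centre [165.6 166.3 167. ] [169.3 170.2 170.7]
top near [165.  165.8 164.1] [168.9 169.8 170.3]
top far [164.8 165.6 165.8] [168.9 169.5 169.9]
top left [161.7 160.2 152.2] [169.4 170.  170.2]
top right [164.9 165.4 166. ] [168.6 169.2 169.8]
top cNL [165.2 165.6 165.7] [168.6 169.2 169.5]
top cNR [164.6 165.3 165.7] [168.4 169.1 169.4]
top cFL [165.  165.4 165.3] [168.8 169.  169.2]
top cFR [164.5 164.8 165.4] [168.5 169.  169.3]
scene centre [163.7 162.2 153.6] [165.2 163.2 154.7]
scene near [162.6 161.8 159.4] [163.8 161.8 153.3]
scene far [158.6 156.2 147.4] [165.3 163.8 154.7]
scene left [159.1 155.2 146.6] [161.9 159.9 151. ]
scene right [164.8 164.1 154.9] [166.  164.6 156.4]
scene cNL [161.6 159.  149.2] [163.8 161.1 151.6]
scene cNR [164.6 163.5 154.6] [166.  165.5 156. ]
scene cFL [164.2 162.  153.5] [166.8 164.3 155.4]
scene cFR [166.4 165.6 156.6] [167.7 166.7 158.1]
press_near top [(0.91, [462.2, -128.1, 71.6]), (0.73, [801.1, -133.2, 74.8])]
press_near scene [(0.61, [463.0, -131.0, 76.6]), (0.61, [800.4, -134.4, 74.8])]
press_far top [(0.64, [589.2, -68.1, 73.9]), (
[... 154 characters left out ...]
(0.6, [486.2, -15.1, 72.8]), (0.46, [527.3, -95.0, 2.4])]
press_left scene [(0.87, [896.8, -198.8, 74.8])]
press_right top [(0.91, [711.3, -203.1, 72.5]), (0.59, [562.0, -181.4, 77.0])]
press_right scene [(0.79, [566.0, -174.6, 78.2]), (0.7, [717.3, -205.1, 72.5])]
box top [(0.97, [527.8, -96.9, -1.4]), (0.67, [800.0, -200.7, -2.2])]
box scene [(0.69, [520.4, -91.7, -1.5]), (0.67, [802.8, -200.7, 0.3]), (0.58, [462.3, -133.8, 76.8])]
honey_pot top [(0.65, [546.0, -367.0, -0.1])]
honey_pot scene [(0.77, [542.4, -368.6, -4.8]), (0.36, [459.9, -132.6, 76.5])]
mug top [(0.72, [521.9, 365.2, -3.0])]
mug scene [(0.88, [525.3, 365.5, 1.0])]
coaster top [(0.74, [782.8, 35.7, -1.8])]
coaster scene []
```

The checks agree. All four flaps now have the same shade as the fixed panel, the press points read 72–78 mm (76 when shut), and nothing has moved. The hand is clear, so I'm handing in.

```bash
python3 -c "
from bench import arm
print(arm.job_done())"
```

```text
the job is handed in; nothing more can be done
None
```

All four rim sections of the white box's lid are pressed down, and I handed the job in with the hand clear, after about 15 s of the 38 s allowed. No verdict is reported.

**Pressing:** I used the shut fingertips and went left, far, right, near. Each section went down until the tip stalled on its hard stop, at a reported tool height of 45.5–46.2 mm. The force at the stall was about 13–31 N, with a brief peak of 45 N on the near side.

**Last checks:**
- **Lid:** the four sections have the same shade as the fixed panel and corners, and the edges line up in both camera views. The networks put the press points at 72–78 mm, against 76 mm when shut.
- **Box:** within measuring error (a few mm) of where it started.
- **Honey pot and mug:** also within measuring error (a few mm).
- **Coaster:** the top camera showed it unmoved, but the network missed it in the last scene picture.

**One disagreement:** the reported tool height was about 30 mm lower than where the fingertips were, judging by contact and the scene camera. I went by contact force and the pictures instead. I did not find the cause.

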